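# Load the sample containers into the instrument tray in reverse order

### The arm

A 7-joint arm with a two-finger parallel gripper is mounted at the origin on the work surface. World frame = base frame: x ahead of the robot, y to its left, z up, the work surface at z = 0. Lengths are in mm, angles in rad, forces in N, time in s.
With the tool pointing down it reaches from about 425 to 800 mm from the base axis. Payload 8.3 kg.
Tool frame: the origin (TCP) lies midway between the tips of the shut fingers; the grasp point (between the pads) lies 19 mm behind it; z points along the fingers, x is the direction in which the jaws open and shut, and the axes are right-handed (so a half turn about z gives the same grasp; the last joint's range is limited). The gripper opens to 85 mm and grips with 20 to 120 N. Pads are 22 mm wide; open, the fingers measure 114 mm over their backs; the gripper's body (76 mm by 85 mm) begins 54 mm behind the grasp point. The pads swing forward as they close: fully open they stand 13 mm farther back than shut.
Start: joints at [1.197, 0.383, 0.016, 1.37, -0.006, 1.388, -0.046], TCP at [191.175, -595.025, 231.279] pointing down, gripper open.
Joint ranges: [-2.95, 2.95], [-0.25, 2.06], [-1.52, 1.56], [0.18, 2.33], [-1.44, 4.58], [0.02, 2.06], [-3.01, 3.01]. Speed limits (rad/s): [2.39, 2.39, 3.01, 3.01, 3.14, 3.14, 3.14].

### API

Orientations are given as a unit quaternion [w, x, y, z].
In Python, from cell import r, imaging, ticket gives the robot as it stands.
- The arm moves only by the tool carry_out, never from a script. Its argument "targets" is a list of rows, each a list of 7 numbers: the shift along the tool's x, y, z in mm, then the turn, a rotation vector about the tool's x, y, z in degrees, then the closure in counts, from 0 (fully open) to 255 (shut). A call has 1 to 5 rows; each row shifts and turns the commanded pose from where the row before left it, along the tool's axes as they then stand; what a row does not reach is not made up. A row lasts 1/10 s, in which the tool goes at most 50 mm and 8.59 degrees, less where a joint would pass 70% of its speed; a pose out of reach is approached as far as the arm can. A call is refused whole if a number of a shift passes 50 or a number of a turn 8.59, either way. A call with a gripper value outside its range is refused whole. The fingers move at their own pace and stop on an object; "squeeze" is the grip in N (left out, the last holds). Time passes only in rows, so rows that do not move let the fingers close. It gives the time, the measured TCP pose, the force and the opening at its end, in the units of the state.
- r.get_obs(): the state, without advancing time (a new reading comes with each control period).
- imaging.snapshot(name): name is "scene" or "top" or "wrist"; returns a dict with "color" (420x560x3 uint8, blue, green, red), "fx", "fy", "cx", "cy" (pixels), "D" ([k1, k2, p1, p2, k3] as OpenCV has them; the pictures are not rectified), "R" (3x3) and "t" (3): a world point X has camera coordinates R X + t. Camera axes: x right, y down, z forward; pixel columns grow to the right and rows downward; lengths in mm; the calibration is good to about 2 mm. A picture is of the moment at which its call begins. There is no depth.
- ticket.sign_off(): hands the job in, once; it reports no verdict.
The state is a dict: "time": time; "joints": joint angles; "dq": joint speeds; "tau": joint torques, N m; "eef_pos": TCP position; "tcp_rot": TCP orientation; "ft_force": force on the tool from outside, world axes, zero at the start; "moment": the same for the moment, N m; "grip_width": finger opening in mm.
Only numpy, scipy, OpenCV 4.12 (cv2) and the standard library are available. Lean on these libraries where they do the work, as an engineer would, in place of code of your own. Each camera call takes 0.05 s, during which the arm holds its last target. There are 200 camera calls.

### The job

Move the four containers (tube, jar, square bottle, conical bottle) from the aluminium bench rack into the blue loading tray in reverse order, one in each compartment: the one that starts nearest the bench rack's finger loop goes into the compartment farthest from the tray's finger loop, the next one into the next, and so on, until the one farthest from the rack's loop stands nearest the tray's loop. Keep them upright and set each down on its compartment's floor without dropping it, and leave the tip box, the timer and the yellow pot where they are.

Things in the scene. Friction and masses are not known exactly. Their poses are not given: they have to be found in the camera images.
- tube: loose slim round sample tube with flat foot: white body 30 mm in diameter up to z 70 mm, grey cap 34 mm in diameter from z 70 to 92 mm (the tallest). Origin: centre of its underside; z up through the cap. Loose, about 60 g
- jar: loose short wide jar: white body 44 mm in diameter up to z 40 mm, grey cap 46 mm in diameter from z 40 to 60 mm (the lowest). Origin: centre of its underside; z up through the cap. Loose, about 90 g
- square: loose square bottle: white body 40 x 40 mm up to z 52 mm, with a grey round cap 24 mm in diameter from z 56 to 76 mm. Its flat sides are parallel to its x and y axes, at the start also to the bench rack's within about 0.05 rad. Origin: centre of its underside; z up through the cap. Loose, about 90 g
- cone: loose conical bottle: white body 48 mm in diameter at the foot (up to z 8 mm), tapering to 24 mm at z 62 mm, grey cap 28 mm in diameter from z 62 to 86 mm. Origin: centre of its underside; z up through the cap. Loose, about 80 g
- seat_tube: black square seat block 64 x 64 x 10 mm fixed on the bench rack, with a round 34 mm recess 6 mm deep, in which the tube stands at the start; it stays there and so keeps the tube's first place in the row. Origin: centre of its underside, on the rack's top; the recess floor lies 4 mm above the origin. Axes parallel to the bench rack's
- seat_jar: black square seat block 64 x 64 x 10 mm fixed on the bench rack, with a round 50 mm recess 6 mm deep, in which the jar stands at the start; it stays there and so keeps the jar's first place in the row. Origin: centre of its underside, on the rack's top; the recess floor lies 4 mm above the origin. Axes parallel to the bench rack's
- seat_square: black square seat block 64 x 64 x 10 mm fixed on the bench rack, with a square 45 mm recess 6 mm deep, in which the square bottle stands at the start; it stays there and so keeps the square bottle's first place in the row. Origin: centre of its underside, on the rack's top; the recess floor lies 4 mm above the origin. Axes parallel to the bench rack's
- seat_cone: black square seat block 64 x 64 x 10 mm fixed on the bench rack, with a round 52 mm recess 6 mm deep, in which the conical bottle stands at the start; it stays there and so keeps the conical bottle's first place in the row. Origin: centre of its underside, on the rack's top; the recess floor lies 4 mm above the origin. Axes parallel to the bench rack's
- bench_rack: the bench rack: bare aluminium plate 76 x 284 x 8 mm (x, y, z), fixed, with four seat blocks in a row along its y at y = +105, +35, -35, -105 mm. Origin: centre of the plate's underside, on the bench; a flat finger loop sticks out of its +y end (to y = 182 mm, 6 mm high)
- tray: the loading tray: blue-painted tray 74 x 284 x 16 mm (x, y, z), fixed, empty at the start, with four compartments in a row along its y, centred at x = 0, y = +105, +35, -35, -105 mm; each is 66 x 66 mm inside, black floor at z 5 mm, blue walls 4 mm thick with the rim at z 16 mm. Origin: centre of its underside, on the bench; a flat finger loop sticks out of its +y end (to y = 182 mm, 6 mm high)
- tip_box: bystander: loose white box of pipette tips with blue lid, 122 x 87 x 72 mm. Origin: centre of its underside
- timer: bystander: loose flat white bench timer 60 x 60 x 16 mm with three buttons. Origin: centre of its underside
- waste_pot: bystander: loose open yellow pot 84 mm in diameter, 90 mm high. Origin: centre of its underside
There are look-alikes about, which are no part of the job. What is shaped like the cone but orange is not meant. Leave any purple look-alike of the jar alone.

How it is judged:
By the outcome, as a careful person would: the job done as asked, in the order asked, and still so for the second after the job is handed in, with the robot touching nothing.
It also fails if it takes over 120 s, if anything falls off the work surface, if the arm or the gripper's body presses on something with over 40 N, if the wrist force passes 120 N, or if a joint passes its speed limit or range.

## Working session

There is one attempt and no reset: what is moved stays moved. The work goes in short steps, Python scripts to look and compute and a tool call to move; the robot and the scene stay as the last step left them, time stands still between calls to the robot, and variables do not carry over. Pictures are saved under pics/ and viewed, about 12 in all and at most 16, crops included, and the job is handed in when it is done.

Besides the shell and the picture viewer there is one more tool, called after ">>>" as a command line: name --pt "numbers of a row" for each row, then --argument value for the rest. carry_out: Moves the arm, as the interface text tells. Its arguments: {"type":"object","properties":{"targets":{"type":"array"},"squeeze":{"type":"number"}},"required":["targets"]}

```bash
mkdir -p pics; ls
python3 - <<'E'
from cell import r, imaging, ticket
import cv2
print(r.get_obs())
for n in("top","scene"):
    s=imaging.snapshot(n);cv2.imwrite(f"pics/{n}0.png",s["color"])
    print(n,s["fx"],s["cx"],s["cy"],s["D"],s["R"],s["t"])
E
```

```text
pics
{'time': 0.0, 'joints': array([ 1.19709475,  0.38430689,  0.01638879,  1.37117546, -0.0062861 ,
        1.38818194, -0.04648911]), 'dq': array([-0.00024377, -0.00094379, -0.00014266,  0.0003326 , -0.00126739,
       -0.00208433, -0.00052325]), 'tau': array([-7.25813989e-04, -6.27595568e+01,  8.43858216e-01, -3.71821332e+01,
        1.64430501e-02,  1.42722743e-02,  3.37798474e-05]), 'eef_pos': array([ 191.00460147, -594.56647527,  230.22649607]), 'tcp_rot': array([-5.71460481e-04,  8.08047286e-01, -5.89116764e-01, -8.33837533e-04]), 'ft_force': array([-0.1403576 ,  0.20651179, -0.64344596]), 'moment': array([ 0.01414376, -0.0300296 ,  0.03289853]), 'grip_width': 85.34905622148129}
top 431.0889386970527 278.7010405644917 205.9200093154974 [0.02338238 0.         0.         0.         0.        ] [[ 0.00600553 -0.99949737 -0.03112794]
 [-0.99084025 -0.00174826 -0.13502791]
 [ 0.13490562  0.03165373 -0.99035272]] [  16.86203068  652.58085985 1114.91991588]
scene 482.50619155424897 279.4525160084803 208.58653525843792 [-0.03729125  0.          0.          0.          0.        ] [[-0.10009487  0.99493496 -0.00924312]
 [ 0.83518429  0.07896686 -0.54427147]
 [-0.54078482 -0.06219849 -0.83885823]] [  81.25034905 -502.08885244 1839.22853946]
```

View pics/top0.png

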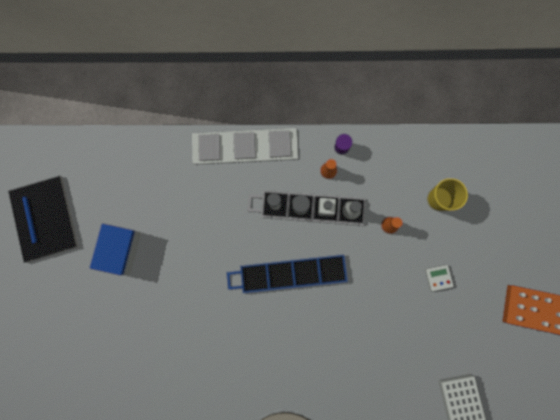

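View pics/scene0.png

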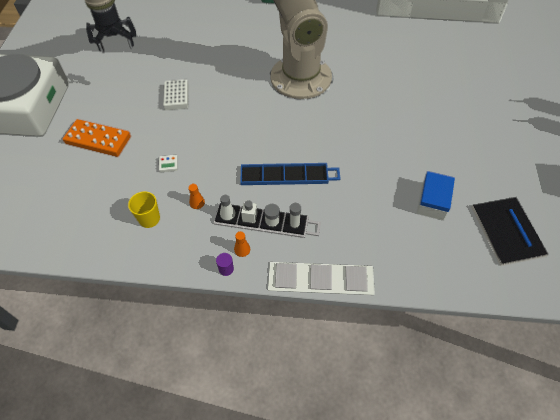

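The top view shows the rack's loop at (257,205). From the loop, the order is tube (275,202), jar (301,205), square (327,206), cone (352,209). The tray's loop is at (235,280) and its compartments at x≈255, 280, 306 and 332. So tube→332, jar→306, square→280, cone→255.

```bash
cat > h.py <<'E'
import numpy as np, cv2
from scipy.spatial.transform import Rotation as Ro
def ray(s,p,z):
    K=np.array([[s["fx"],0,s["cx"]],[0,s["fy"],s["cy"]],[0,0,1]])
    u=cv2.undistortPoints(np.array(p,float).reshape(-1,1,2),K,np.array(s["D"],float)).reshape(-1,2)
    R=np.array(s["R"]);C=-R.T@np.array(s["t"]); d=np.c_[u,np.ones(len(u))]@R
    return C+d*((z-C[2])/d[:,2])[:,None]
def blobs(m,lo,hi):
    n,l,st,c=cv2.connectedComponentsWithStats(m.astype(np.uint8))
    return [(tuple(c[i].round(1)),int(st[i,4]),i) for i in range(1,n) if lo<st[i,4]<hi]
def tool(o): # world<-tool
    q=o["tcp_rot"]; return Ro.from_quat([q[1],q[2],q[3],q[0]])
def go(o,xyz,yaw):
    """shift in tool axes & turn (deg, tool z) so that tool x points along yaw (mod pi), tool down"""
    R=tool(o); x=R.as_matrix()[:,0]; cur=np.arctan2(x[1],x[0])
    d=(yaw-cur+np.pi/2)%np.pi-np.pi/2
    tgt=Ro.from_euler('z',yaw if abs((yaw-cur+np.pi)%(2*np.pi)-np.pi)<np.pi/2 else yaw+np.pi)*Ro.from_euler('x',np.pi)
    return R.inv().apply(np.array(xyz)-o["eef_pos"]).round(1),np.degrees((R.inv()*tgt).as_rotvec()).round(2)
E
python3 - <<'E'
from h import *; from cell import r, imaging
s=imaging.snapshot("top"); hsv=cv2.cvtColor(s["color"],cv2.COLOR_BGR2HSV)
roi=np.zeros(hsv.shape[:2],bool); roi[185:305,215:375]=1
dark=(hsv[...,2]<50)&roi
for c,a,i in blobs(dark,150,3000): print("dark",c,a,ray(s,c,5).round(0),ray(s,c,18).round(0))
blue=(hsv[...,0]>100)&(hsv[...,0]<130)&(hsv[...,1]>120)&(hsv[...,2]>50)&roi
for c,a,i in blobs(blue,50,5000): print("blue",c,a)
print("loops",ray(s,[(235,280),(257,205)],6).round(0))
print("tube cap,jar cap,square cap,cone cap",[ray(s,[p],z).round(0)[0] for p,z in (((275,202),104),((301,205),72),((327,206),88),((352,209),98))])
s=imaging.snapshot("wrist");cv2.imwrite("pics/w0.png",s["color"])
o=r.get_obs();R=tool(o);print(R.as_matrix().round(2)); C=-s["R"].T@s["t"]; print("cam in tool",R.inv().apply(C-o["eef_pos"]).round(0),(s["R"]@R.as_matrix()).round(2),s["fx"])
E
```

```text
dark (np.float64(275.9), np.float64(206.6)) 265 [[656.  28.   5.]] [[654.  28.  18.]]
dark (np.float64(299.5), np.float64(209.3)) 193 [[649. -37.   5.]] [[647. -37.  18.]]
dark (np.float64(323.2), np.float64(212.4)) 153 [[ 640. -103.    5.]] [[ 638. -102.   18.]]
dark (np.float64(349.9), np.float64(212.1)) 184 [[ 641. -176.    5.]] [[ 639. -174.   18.]]
dark (np.float64(331.5), np.float64(269.2)) 498 [[ 485. -124.    5.]] [[ 485. -123.   18.]]
dark (np.float64(305.8), np.float64(272.0)) 499 [[477. -54.   5.]] [[477. -54.  18.]]
dark (np.float64(280.2), np.float64(274.7)) 500 [[469.  15.   5.]] [[469.  15.  18.]]
dark (np.float64(254.4), np.float64(277.5)) 501 [[461.  86.   5.]] [[461.  85.  18.]]
blue (np.float64(327.1), np.float64(273.0)) 186
blue (np.float64(267.9), np.float64(278.4)) 354
loops [[454. 138.   6.]
 [660.  81.   6.]]
tube cap,jar cap,square cap,cone cap [array([654.,  27., 104.]), array([651., -40.,  72.]), array([ 647., -107.,   88.]), array([ 638., -169.,   98.])]
[[ 0.31 -0.95 -0.  ]
 [-0.95 -0.31  0.  ]
 [-0.   -0.   -1.  ]]
cam in tool [  -1.  -79. -141.] [[ 1.    0.    0.  ]
 [-0.    0.95 -0.31]
 [-0.    0.31  0.95]] 329.1686262027115
```

```bash
cat >> h.py <<'E'
def plan(xyz,yaw,n=None,o=None):
    from cell import r
    o=o or r.get_obs(); sh,rv=go(o,xyz,yaw); R=tool(o)
    d=np.array(xyz)-o["eef_pos"]
    n=n or int(max(np.ceil(np.abs(d).max()/45),np.ceil(np.abs(rv).max()/8.4),1))
    for k in range(n):
        Rk=R*Ro.from_rotvec(np.radians(rv)*k/n)
        print(Rk.inv().apply(d/n).round(1).tolist()+(rv/n).round(2).tolist())
E
python3 -c "
from h import *
plan([570,-20,240],0)"
```

```text
[-33.2, -41.3, -0.7, -0.0, 0.0, -5.55]
[-29.0, -44.3, -0.7, -0.0, 0.0, -5.55]
[-24.6, -46.9, -0.7, -0.0, 0.0, -5.55]
[-20.0, -49.1, -0.7, -0.0, 0.0, -5.55]
[-15.1, -50.8, -0.7, -0.0, 0.0, -5.55]
[-10.1, -52.0, -0.7, -0.0, 0.0, -5.55]
[-5.1, -52.7, -0.7, -0.0, 0.0, -5.55]
[0.1, -53.0, -0.7, -0.0, 0.0, -5.55]
[5.2, -52.7, -0.7, -0.0, 0.0, -5.55]
[10.3, -52.0, -0.7, -0.0, 0.0, -5.55]
[15.2, -50.7, -0.7, -0.0, 0.0, -5.55]
[20.1, -49.0, -0.7, -0.0, 0.0, -5.55]
[24.7, -46.8, -0.7, -0.0, 0.0, -5.55]
```

>>> carry_out --pt "-29 -36 -1 0 0 -4.8 0" --pt "-25.6 -38 -1 0 0 -4.8 0" --pt "-22.3 -40 -1 0 0 -4.8 0" --pt "-18.8 -42 -1 0 0 -4.8 0" --pt "-15.2 -43.5 -1 0 0 -4.8 0"

```text
time: 0.7
eef_pos: [318.8, -401.6, 236.3]
tcp_rot: [0.0, 0.914, -0.407, -0.0]
ft_force: [0.4, -0.4, -0.4]
grip_width: 85.0
```

>>> carry_out --pt "-11.4 -44.5 -1 0 0 -4.8 0" --pt "-7.6 -45.3 -1 0 0 -4.8 0" --pt "-3.8 -45.8 -1 0 0 -4.8 0" --pt "0 -46 -1 0 0 -4.8 0" --pt "3.8 -45.8 -1 0 0 -4.8 0"

```text
time: 1.2
eef_pos: [446.7, -210.7, 241.5]
tcp_rot: [0.0, 0.978, -0.208, 0.0]
ft_force: [1.0, -0.6, -0.7]
grip_width: 85.4
```

```bash
sed -i 's#np.abs(d).max()/45#np.linalg.norm(d)/42#' h.py; python3 -c "
from h import *
from cell import r
print(r.get_obs()['eef_pos'],r.get_obs()['time'],r.get_obs()['joints'].round(2))
plan([570,-20,240],0)"
```

```text
[ 446.65007817 -210.72041547  241.48285405] 1.2 [ 0.74  0.12 -0.39  1.69  0.05  1.35 -0.08]
[5.8, -37.4, 0.2, 0.0, -0.0, -4.0]
[8.4, -36.9, 0.2, 0.0, -0.0, -4.0]
[11.0, -36.2, 0.2, 0.0, -0.0, -4.0]
[13.5, -35.4, 0.2, 0.0, -0.0, -4.0]
[15.9, -34.3, 0.2, 0.0, -0.0, -4.0]
[18.3, -33.1, 0.2, 0.0, -0.0, -4.0]
```

>>> carry_out --pt "7 -44 0 0 0 -4.8 0" --pt "10 -43.5 0 0 0 -4.8 0" --pt "13 -43 0 0 0 -4.8 0" --pt "16 -42 0 0 0 -4.8 0" --pt "19 -41 0 0 0 -4.8 0"

```text
time: 1.7
eef_pos: [563.8, -19.8, 241.3]
tcp_rot: [0.0, 1.0, -0.0, 0.0]
ft_force: [0.8, -0.2, 0.4]
grip_width: 85.0
```

>>> carry_out --pt "0 0 0 0 0 0 0" --pt "0 0 0 0 0 0 0"

```text
time: 1.9
eef_pos: [563.2, -19.8, 240.9]
tcp_rot: [-0.0, 1.0, -0.0, -0.0]
ft_force: [-0.2, 0.7, 0.0]
grip_width: 85.7
```

Run:
```python
from h import *
from cell import r,imaging
o=r.get_obs();print(o['eef_pos'],o['tcp_rot'],o['dq'].round(3))
s=imaging.snapshot("wrist");cv2.imwrite("pics/w1.png",s["color"])
import pickle;pickle.dump(s,open("w1.pkl","wb"))
```

```text
[563.22042392 -19.81839077 240.8658915 ] [-3.51605682e-04  9.99999785e-01 -3.76263844e-04 -4.05033377e-04] [ 0.037 -0.019  0.041  0.012  0.003  0.003  0.001]
```

View pics/w1.png

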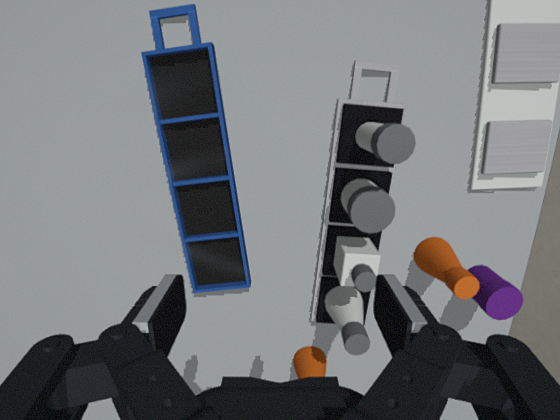

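The wrist view shows the tray on the left (compartments at (180,83), (195,148), (207,207), (218,262)) and the rack on the right (caps at about (392,143), (370,208), (363,278), (356,339)). The orange look-alike is at (445,265). Next I measure from contours.

Run:
```python
from h import *; import pickle
s=pickle.load(open("w1.pkl","rb")); im=s["color"]; hsv=cv2.cvtColor(im,cv2.COLOR_BGR2HSV); g=hsv[...,2]
m=(g<55); m[:, :120]=0; m[300:,:300]=0; m[:40]=0; m[:,420:]=0; m[:,250:305]=0;m[330:]=0
for c,a,i in blobs(m,400,9000): print("dark",c,a,ray(s,c,5).round(1)[0],ray(s,c,18).round(1)[0])
b=(hsv[...,0]>100)&(hsv[...,0]<130)&(hsv[...,1]>120); b[300:]=0; b[:,270:]=0
cs,_=cv2.findContours(b.astype(np.uint8),cv2.RETR_EXTERNAL,cv2.CHAIN_APPROX_NONE); c=max(cs,key=cv2.contourArea)
p=c[:,0].astype(float); W=ray(s,p,16)[:, :2]; rect=cv2.minAreaRect(W.astype(np.float32)); print("tray rect incl loop z16",rect, cv2.boxPoints(rect).round(0).tolist())
o=(hsv[...,0]<15)&(hsv[...,1]>150)
for c,a,i in blobs(o,200,9000): print("orange",c,a,ray(s,c,40).round(0)[0])
cv2.imwrite("pics/c1.png",cv2.resize(im[60:360,300:440],None,fx=2,fy=2,interpolation=cv2.INTER_CUBIC))
print("caps",[ray(s,[q],z).round(1)[0].tolist() for q,z in (((392,143),104),((370,208),72),((363,278),88),((356,339),98))])
```

```text
dark (np.float64(183.9), np.float64(83.4)) 3615 [459.8  87.    5. ] [463.4  86.1  18. ]
dark (np.float64(362.7), np.float64(133.1)) 2206 [656.6  34.    5. ] [653.4  34.8  18. ]
dark (np.float64(195.9), np.float64(148.2)) 3082 [467.9  17.4   5. ] [471.2  18.8  18. ]
dark (np.float64(353.4), np.float64(189.3)) 1464 [650.2 -30.9   5. ] [647.2 -27.7  18. ]
dark (np.float64(206.9), np.float64(207.5)) 2583 [475.9 -53.1   5. ] [478.9 -49.2  18. ]
dark (np.float64(335.3), np.float64(264.1)) 1478 [ 633.8 -128.2    5. ] [ 631.3 -121.8   18. ]
dark (np.float64(217.2), np.float64(260.7)) 2118 [ 484.1 -123.3    5. ] [ 486.8 -117.    18. ]
dark (np.float64(388.8), np.float64(307.9)) 1298 [ 709.3 -193.7    5. ] [ 704.3 -185.    18. ]
tray rect incl loop z16 ((471.559326171875, 0.0283355712890625), (75.25637817382812, 319.1415710449219), 6.512370586395264) [[416.0, 154.0], [452.0, -163.0], [527.0, -154.0], [491.0, 163.0]]
orange (np.float64(445.4), np.float64(266.9)) 2054 [ 757. -115.   40.]
orange (np.float64(309.6), np.float64(362.5)) 853 [ 602. -252.   40.]
caps [[657.4, 32.7, 104.0], [652.5, -33.8, 72.0], [647.1, -102.6, 88.0], [642.9, -168.9, 98.0]]
```

View pics/c1.png

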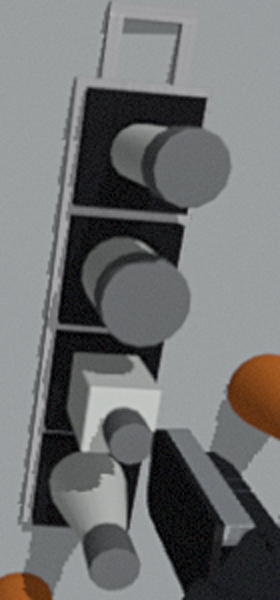

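The crop shows the cap tops at image (396.5,143.5), (372.5,211), (364.5,281.5) and (356.5,341.5). The black left edge of the seats runs from (343.5,104) to (315,320).

Run:
```python
from h import *; import pickle
s=pickle.load(open("w1.pkl","rb"))
P=np.array([ray(s,[q],z)[0] for q,z in (((396.5,143.5),104),((372.5,211),72),((364.5,281.5),88),((356.5,341.5),98))]);print(P.round(1))
e=ray(s,[(343.5,104),(403.5,108.5),(393.5,166.5),(336,164),(315,320)],18);print(e.round(1)); print("seat",e[:4].mean(0))
d=e[0]-e[4];print("yaw",np.arctan2(-d[0],d[1]),np.linalg.norm(d)); d=P[0]-P[3];print(np.arctan2(-d[0],d[1]),np.linalg.norm(d[:2]))
```

```text
[[ 661.3   32.3  104. ]
 [ 655.3  -36.9   72. ]
 [ 649.  -106.6   88. ]
 [ 643.7 -172.1   98. ]]
[[ 630.9   64.9   18. ]
 [ 695.5   60.9   18. ]
 [ 690.7   -1.5   18. ]
 [ 625.9    1.1   18. ]
 [ 609.2 -202.5   18. ]]
seat [660.73533828  31.3640179   18.        ]
yaw -0.08091279977743551 268.36339300775745
-0.08575240457923593 205.2170523301034
```

Run:
```python
from h import *
plan([661,32,150],-0.083)
```

```text
[24.5, -13.5, 22.7, 0.0, 0.01, 1.14]
[24.2, -14.0, 22.7, 0.0, 0.01, 1.14]
[23.9, -14.5, 22.7, 0.0, 0.01, 1.14]
[23.6, -14.9, 22.7, 0.0, 0.01, 1.14]
```

>>> carry_out --pt "24.5 -13.5 22.7 0 0 1.14 0" --pt "24.2 -14 22.7 0 0 1.14 0" --pt "23.9 -14.5 22.7 0 0 1.14 0" --pt "23.6 -14.9 22.7 0 0 1.14 0" --pt "0 0 0 0 0 0 0"

```text
time: 2.45
eef_pos: [660.5, 32.2, 145.3]
tcp_rot: [-0.0, 0.999, -0.042, -0.003]
ft_force: [-1.3, -0.6, -0.0]
grip_width: 85.7
```

Run:
```python
from h import *
from cell import r,imaging
s=imaging.snapshot("wrist");cv2.imwrite("pics/w2.png",s["color"])
plan([661,32,72],-0.083)
```

```text
[0.5, -0.3, 37.8, 0.02, 0.14, -0.04]
[0.4, -0.3, 37.8, 0.02, 0.14, -0.04]
```

View pics/w2.png

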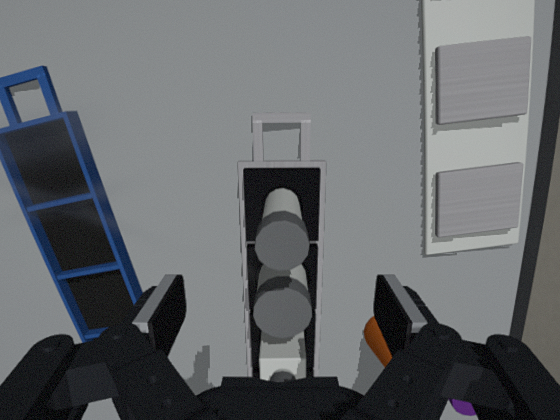

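The tube's cap at (282,245) is centred between the pads at columns 160 and 400, so I go down and grip.

>>> carry_out --pt "0.5 0 37 0 0.14 0 0" --pt "0 0 36 0 0 0 0" --pt "0 0 0 0 0 0 0"

```text
time: 2.8
eef_pos: [658.3, 29.2, 73.6]
tcp_rot: [0.001, 0.999, -0.043, -0.003]
ft_force: [-0.4, -1.0, -0.1]
grip_width: 85.2
```

>>> carry_out --pt "0 0 0 0 0 0 255" --pt "0 0 0 0 0 0 255" --pt "0 0 0 0 0 0 255" --pt "0 0 0 0 0 0 255" --pt "0 0 0 0 0 0 255" --squeeze 40

```text
time: 3.3
eef_pos: [662.8, 32.6, 79.9]
tcp_rot: [-0.0, 0.999, -0.041, 0.003]
ft_force: [-2.8, -0.6, 7.4]
grip_width: 32.7
```

>>> carry_out --pt "0 0 0 0 0 0 255" --pt "0 0 0 0 0 0 255"

```text
time: 3.5
eef_pos: [662.8, 32.6, 79.9]
tcp_rot: [-0.0, 0.999, -0.041, 0.003]
ft_force: [-1.8, 0.2, 7.8]
grip_width: 32.9
```

Run:
```python
from h import *
from cell import r,imaging
s=imaging.snapshot("wrist");cv2.imwrite("pics/w3.png",s["color"])
o=r.get_obs();print(o['eef_pos'],o['ft_force'],o['grip_width'])
```

```text
[662.8315544   32.64467613  79.9232112 ] [-1.74126751 -0.89222012  6.94676477] 32.91863543384594
```

View pics/w3.png

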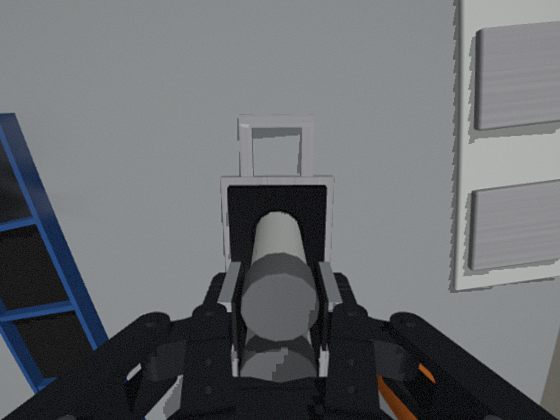

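The picture shows the cap at (280,295) held centrally between both pads, upright. Lifting.

>>> carry_out --pt "0 0 -25 0 0 0 255" --pt "0 0 -45 0 0 0 255" --pt "0 0 -40 0 0 0 255" --pt "0 0 0 0 0 0 255"

```text
time: 3.95
eef_pos: [664.7, 33.5, 195.8]
tcp_rot: [-0.001, 0.999, -0.041, 0.007]
ft_force: [0.5, 0.2, -0.2]
grip_width: 32.5
```

Run:
```python
from h import *
plan([484,-123,180],0.115)
```

```text
[-27.9, 28.5, 2.2, -0.01, -0.14, -1.89]
[-28.8, 27.6, 2.2, -0.01, -0.14, -1.89]
[-29.7, 26.6, 2.3, -0.01, -0.14, -1.89]
[-30.6, 25.6, 2.4, -0.01, -0.14, -1.89]
[-31.4, 24.6, 2.5, -0.01, -0.14, -1.89]
[-32.2, 23.5, 2.5, -0.01, -0.14, -1.89]
```

>>> carry_out --pt "-33.5 34.2 0 0 0 -2.2 255" --pt "-34.6 33 0 0 0 -2.2 255" --pt "-35.7 31.8 0 0 0 -2.3 255" --pt "-37 30.4 0 0 0 -2.3 255" --pt "-38.1 29 0 0 0 -2.3 255"

```text
time: 4.45
eef_pos: [480.0, -126.3, 187.3]
tcp_rot: [0.0, 0.998, 0.058, 0.002]
ft_force: [-0.6, -0.7, -0.1]
grip_width: 32.5
```

>>> carry_out --pt "0 0 0 0 0 0 255" --pt "0 0 0 0 0 0 255" --pt "0 0 0 0 0 0 255"

```text
time: 4.75
eef_pos: [482.3, -124.3, 187.6]
tcp_rot: [0.0, 0.998, 0.058, 0.002]
ft_force: [0.2, 0.2, -0.0]
grip_width: 32.4
```

Run:
```python
from h import *
plan([484,-123,73],0.115,3)
```

```text
[0.5, -0.4, 38.2, 0.01, -0.07, 0.01]
[0.5, -0.4, 38.2, 0.01, -0.07, 0.01]
[0.6, -0.4, 38.2, 0.01, -0.07, 0.01]
```

>>> carry_out --pt "0.8 0 40 0 0 0 255" --pt "0.8 -0.5 40 0 0 0 255" --pt "0 -0.5 20 0 0 0 255" --pt "0 0 0 0 0 0 255" --pt "0 0 0 0 0 0 255"

```text
time: 5.25
eef_pos: [484.3, -122.8, 87.6]
tcp_rot: [-0.0, 0.998, 0.058, 0.001]
ft_force: [0.8, 0.4, -0.8]
grip_width: 33.1
```

Run:
```python
from h import *
from cell import r,imaging
o=r.get_obs();print(o['eef_pos'],o['ft_force'],o['dq'].round(3))
s=imaging.snapshot("scene");a=s["color"][140:250,180:340];cv2.imwrite("pics/s1.png",cv2.resize(a,None,fx=4,fy=4,interpolation=cv2.INTER_CUBIC))
```

```text
[ 484.30354383 -122.77143291   87.61113664] [ 0.7587512   0.44591868 -0.82289668] [ 0.01  -0.028 -0.002 -0.023  0.001  0.001  0.003]
```

View pics/s1.png

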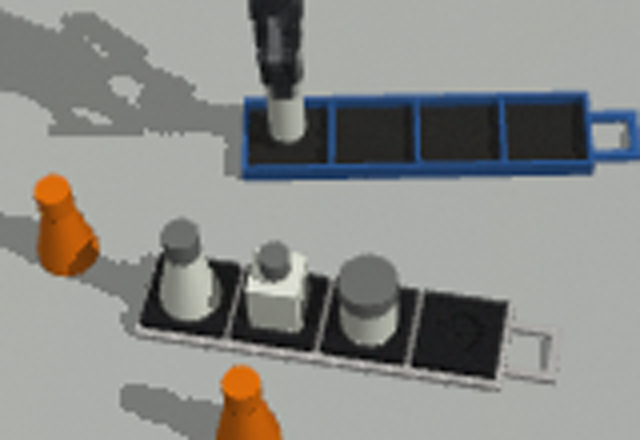

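The tube hangs upright over the compartment farthest from the loop, with its foot at crop (287,140). I'll lower it slowly until it touches the floor.

>>> carry_out --pt "0 0 10 0 0 0 255" --pt "0 0 0 0 0 0 255" --pt "0 0 0 0 0 0 255"

```text
time: 5.6
eef_pos: [483.4, -124.2, 77.4]
tcp_rot: [0.0, 0.998, 0.057, 0.001]
ft_force: [-0.2, -0.1, -0.6]
grip_width: 33.0
```

>>> carry_out --pt "0 0 2 0 0 0 255" --pt "0 0 2 0 0 0 255" --pt "0 0 0 0 0 0 255"

```text
time: 5.9
eef_pos: [483.4, -124.1, 73.0]
tcp_rot: [0.0, 0.998, 0.057, 0.001]
ft_force: [0.0, -0.1, -0.6]
grip_width: 32.7
```

>>> carry_out --pt "0 0 1.5 0 0 0 255" --pt "0 0 0 0 0 0 255" --pt "0 0 0 0 0 0 255"

```text
time: 6.2
eef_pos: [483.7, -124.4, 72.8]
tcp_rot: [0.001, 0.998, 0.057, 0.002]
ft_force: [-4.2, 0.1, 12.1]
grip_width: 32.2
```

>>> carry_out --pt "0 0 1.5 0 0 0 255" --pt "0 0 0 0 0 0 255" --pt "0 0 0 0 0 0 255"

```text
time: 6.5
eef_pos: [484.1, -124.7, 72.7]
tcp_rot: [0.001, 0.998, 0.057, 0.002]
ft_force: [-9.3, 1.4, 25.8]
grip_width: 32.5
```

>>> carry_out --pt "0 0 -2.6 0 0 0 255" --pt "0 0 0 0 0 0 120" --pt "0 0 0 0 0 0 60" --pt "0 0 0 0 0 0 0" --pt "0 0 0 0 0 0 0"

```text
time: 7.0
eef_pos: [483.2, -124.0, 72.4]
tcp_rot: [-0.0, 0.998, 0.057, 0.001]
ft_force: [0.3, 0.2, 0.2]
grip_width: 85.1
```

>>> carry_out --pt "0 0 -10 0 0 0 0" --pt "0 0 -40 0 0 0 0" --pt "0 0 -50 0 0 0 0" --pt "0 0 -10 0 0 0 0" --pt "0 0 0 0 0 0 0"

```text
time: 7.5
eef_pos: [484.6, -124.3, 185.6]
tcp_rot: [0.001, 0.998, 0.057, 0.004]
ft_force: [-0.9, -0.4, -0.1]
grip_width: 85.6
```

Run:
```python
from h import *
from cell import r,imaging
s=imaging.snapshot("wrist");cv2.imwrite("pics/w4.png",s["color"])
print(r.get_obs()['eef_pos'])
plan([654.5,-38,150],-0.083,5)
```

```text
[ 483.45979088 -124.25856986  183.4875513 ]
[35.9, -13.3, 6.8, 0.01, -0.05, 2.26]
[35.4, -14.7, 6.8, 0.01, -0.05, 2.26]
[34.8, -16.0, 6.8, 0.01, -0.05, 2.26]
[34.1, -17.4, 6.7, 0.01, -0.05, 2.26]
[33.4, -18.7, 6.7, 0.01, -0.05, 2.26]
```

View pics/w4.png

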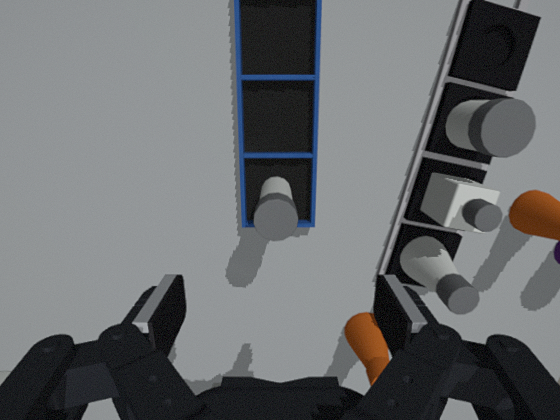

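The tube stands upright in the last compartment at (276,210). The jar is next.

>>> carry_out --pt "36 -13.3 6.8 0 -0.05 2.26 0" --pt "35.5 -14.7 6.8 0 -0.05 2.26 0" --pt "34.9 -16 6.8 0 -0.05 2.26 0" --pt "34.2 -17.4 6.7 0 -0.05 2.26 0" --pt "33.5 -18.7 6.7 0 -0.05 2.26 0"

```text
time: 8.05
eef_pos: [654.6, -37.1, 146.0]
tcp_rot: [0.0, 0.999, -0.042, -0.003]
ft_force: [0.9, -0.5, 0.7]
grip_width: 85.4
```

>>> carry_out --pt "0 0 40 0 0 0 0" --pt "0 0 20 0 0 0 0" --pt "0 0 0 0 0 0 0" --pt "0 0 0 0 0 0 0"

```text
time: 8.45
eef_pos: [653.5, -37.7, 87.9]
tcp_rot: [0.0, 0.999, -0.041, -0.002]
ft_force: [1.0, 0.9, 1.2]
grip_width: 85.1
```

Run:
```python
from h import *
from cell import r,imaging
s=imaging.snapshot("wrist"); im=s["color"]
g=cv2.GaussianBlur(cv2.cvtColor(im,cv2.COLOR_BGR2GRAY),(5,5),0)
c=cv2.HoughCircles(g[:,180:380],cv2.HOUGH_GRADIENT,1,60,param1=80,param2=25,minRadius=25,maxRadius=70)
if c is not None:
  for x,y,rr in c[0][:4]: print(x+180,y,rr,ray(s,[(x+180,y)],72).round(1))
print(r.get_obs()['eef_pos'])
cv2.imwrite("pics/w5.png",im)
plan([655,-38,41],-0.083,2)
```

```text
284.5 258.5 44.6 [[656.2 -33.6  72. ]]
[654.45159676 -37.80420422  89.40716084]
[0.3, 0.1, 24.2, 0.0, 0.05, -0.0]
[0.3, 0.1, 24.2, 0.0, 0.05, -0.0]
```

View pics/w5.png

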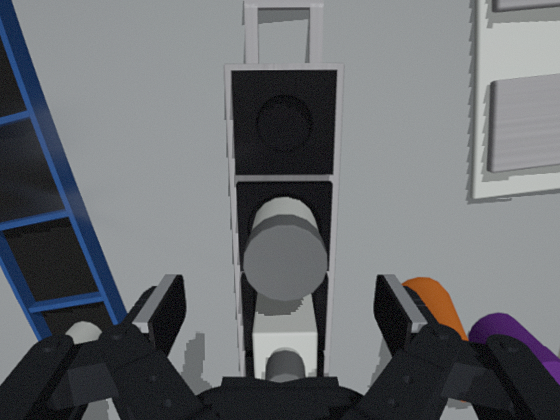

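The jar cap at (286,260) is centred between the pads, at about y −36. Descending.

>>> carry_out --pt "1 -1.5 25 0 0 0 0" --pt "0 0 23 0 0 0 0" --pt "0 0 0 0 0 0 0"

```text
time: 8.8
eef_pos: [653.9, -36.8, 39.4]
tcp_rot: [0.0, 0.999, -0.042, -0.003]
ft_force: [-0.9, -0.2, -0.8]
grip_width: 85.4
```

>>> carry_out --pt "0 0 0 0 0 0 255" --pt "0 0 0 0 0 0 255" --pt "0 0 0 0 0 0 255" --pt "0 0 0 0 0 0 255" --pt "0 0 0 0 0 0 255"

```text
time: 9.3
eef_pos: [656.6, -36.3, 43.3]
tcp_rot: [0.0, 0.999, -0.042, 0.001]
ft_force: [-0.8, -0.8, 6.9]
grip_width: 44.7
```

>>> carry_out --pt "0 0 -25 0 0 0 255" --pt "0 0 -45 0 0 0 255" --pt "0 0 -45 0 0 0 255" --pt "0 0 -15 0 0 0 255" --pt "0 0 0 0 0 0 255"

```text
time: 9.8
eef_pos: [657.5, -36.1, 175.0]
tcp_rot: [0.0, 0.999, -0.041, 0.002]
ft_force: [-0.1, 0.1, -1.2]
grip_width: 44.8
```

Run:
```python
from h import *
plan([476,-53,165],0.115,5)
```

```text
[-35.9, 6.4, 1.8, 0.01, -0.05, -2.27]
[-36.1, 5.0, 1.9, 0.01, -0.05, -2.27]
[-36.3, 3.5, 1.9, 0.01, -0.05, -2.27]
[-36.4, 2.1, 1.9, 0.01, -0.05, -2.27]
[-36.4, 0.6, 2.0, 0.01, -0.05, -2.27]
```

>>> carry_out --pt "-35.9 6.4 1.8 0 0 -2.27 255" --pt "-36.1 5 1.9 0 0 -2.27 255" --pt "-36.3 3.5 1.9 0 0 -2.27 255" --pt "-36.4 2.1 1.9 0 0 -2.27 255" --pt "-36.4 0.6 2 0 0 -2.27 255"

```text
time: 10.3
eef_pos: [471.5, -53.6, 159.8]
tcp_rot: [-0.0, 0.998, 0.058, -0.002]
ft_force: [-0.1, -0.3, -1.1]
grip_width: 44.7
```

>>> carry_out --pt "0 0 40 0 0 0 255" --pt "0 0 40 0 0 0 255" --pt "0 0 30 0 0 0 255" --pt "0 0 0 0 0 0 255" --pt "0 0 0 0 0 0 255"

```text
time: 10.8
eef_pos: [473.1, -53.0, 51.4]
tcp_rot: [-0.001, 0.998, 0.058, -0.002]
ft_force: [0.1, -0.3, -1.3]
grip_width: 45.2
```

Run:
```python
from h import *
from cell import r,imaging
print(r.get_obs()['eef_pos'])
s=imaging.snapshot("wrist");cv2.imwrite("pics/w6.png",s["color"])
plan([476,-53,37],0.115,1)
```

```text
[473.12321803 -52.98437685  51.36530929]
[1.7, 0.1, 15.5, -0.02, 0.09, 0.03]
```

View pics/w6.png

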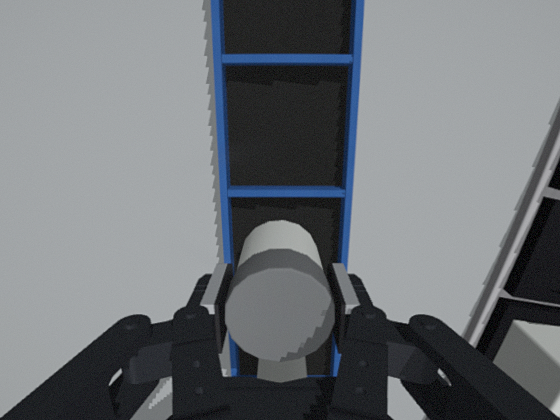

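The jar, with its cap at (280,300), hangs within the compartment next to the tube. It needs +2.5 mm in x, then I lower it.

>>> carry_out --pt "2.2 0 10 0 0.1 0 255" --pt "0 0 3 0 0 0 255" --pt "0 0 0 0 0 0 255" --pt "0 0 0 0 0 0 255"

```text
time: 11.25
eef_pos: [476.3, -53.1, 39.1]
tcp_rot: [0.0, 0.998, 0.058, 0.0]
ft_force: [0.0, -0.2, -1.4]
grip_width: 45.0
```

>>> carry_out --pt "0 0 1.5 0 0 0 255" --pt "0 0 0 0 0 0 255" --pt "0 0 0 0 0 0 255"

```text
time: 11.55
eef_pos: [476.2, -53.1, 37.5]
tcp_rot: [0.0, 0.998, 0.058, -0.0]
ft_force: [-0.4, -0.3, -0.6]
grip_width: 44.7
```

>>> carry_out --pt "0 0 1.2 0 0 0 255" --pt "0 0 0 0 0 0 255" --pt "0 0 0 0 0 0 255"

```text
time: 11.85
eef_pos: [476.3, -53.1, 36.2]
tcp_rot: [-0.0, 0.998, 0.058, 0.0]
ft_force: [1.0, 0.4, -0.0]
grip_width: 45.0
```

>>> carry_out --pt "0 0 0.8 0 0 0 255" --pt "0 0 0 0 0 0 255" --pt "0 0 0 0 0 0 255"

```text
time: 12.15
eef_pos: [476.3, -53.1, 36.1]
tcp_rot: [0.0, 0.998, 0.058, 0.0]
ft_force: [-4.0, 0.6, 9.6]
grip_width: 44.7
```

>>> carry_out --pt "0 0 -1 0 0 0 255" --pt "0 0 0 0 0 0 120" --pt "0 0 0 0 0 0 60" --pt "0 0 0 0 0 0 0" --pt "0 0 0 0 0 0 0"

```text
time: 12.65
eef_pos: [476.2, -53.0, 36.3]
tcp_rot: [-0.0, 0.998, 0.058, -0.0]
ft_force: [0.5, -0.2, 0.6]
grip_width: 84.7
```

>>> carry_out --pt "0 0 -10 0 0 0 0" --pt "0 0 -40 0 0 0 0" --pt "0 0 -50 0 0 0 0" --pt "0 0 -25 0 0 0 0" --pt "0 0 0 0 0 0 0"

```text
time: 13.15
eef_pos: [478.8, -53.0, 166.2]
tcp_rot: [0.001, 0.998, 0.058, 0.004]
ft_force: [-0.1, 0.6, -0.1]
grip_width: 85.3
```

Run:
```python
from h import *
plan([649,-107,150],-0.083,5)
```

```text
[32.5, 14.6, 3.5, 0.02, -0.09, 2.27]
[33.1, 13.3, 3.5, 0.02, -0.09, 2.27]
[33.6, 12.0, 3.4, 0.02, -0.09, 2.27]
[34.1, 10.7, 3.4, 0.02, -0.09, 2.27]
[34.5, 9.3, 3.3, 0.02, -0.09, 2.27]
```

>>> carry_out --pt "33 14.6 3 0 0 2.27 0" --pt "33.6 13.3 3 0 0 2.27 0" --pt "34.1 12 3 0 0 2.27 0" --pt "34.6 10.7 3 0 0 2.27 0" --pt "35 9.3 3 0 0 2.27 0"

```text
time: 13.65
eef_pos: [649.6, -107.5, 145.4]
tcp_rot: [0.0, 0.999, -0.042, -0.001]
ft_force: [0.1, -0.2, 0.2]
grip_width: 85.3
```

>>> carry_out --pt "0 0 35 0 0 0 0" --pt "0 0 20 0 0 0 0" --pt "0 0 0 0 0 0 0" --pt "0 0 0 0 0 0 0"

```text
time: 14.05
eef_pos: [648.4, -106.7, 91.4]
tcp_rot: [-0.0, 0.999, -0.041, -0.001]
ft_force: [-0.2, 0.1, 0.8]
grip_width: 85.5
```

Run:
```python
from h import *
from cell import r,imaging
s=imaging.snapshot("wrist"); im=s["color"]
print(r.get_obs()['eef_pos'])
cv2.imwrite("pics/w7.png",im)
plan([649,-107,29],-0.083,2)
```

```text
[ 649.14146257 -106.76772533   92.52409983]
[-0.1, 0.1, 31.8, -0.0, -0.02, 0.01]
[-0.1, 0.1, 31.8, -0.0, -0.02, 0.01]
```

View pics/w7.png

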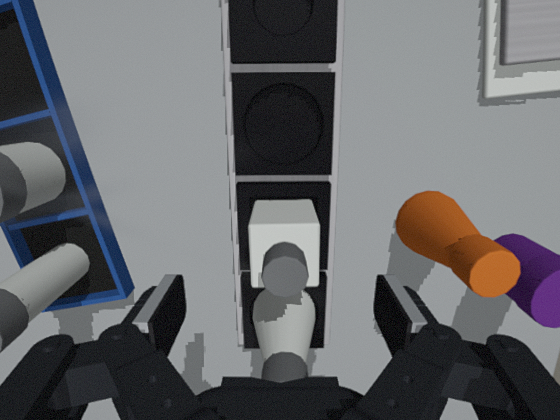

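The square's cap at (285,270) is centred. The orange cone's left edge at column 397 leaves about 18 mm of clearance. Descending.

>>> carry_out --pt "0 0 32 0 0 0 0" --pt "0 0 31 0 0 0 0" --pt "0 0 0 0 0 0 0"

```text
time: 14.4
eef_pos: [646.4, -107.0, 25.8]
tcp_rot: [-0.0, 0.999, -0.041, -0.003]
ft_force: [-0.7, -0.0, -0.0]
grip_width: 85.2
```

>>> carry_out --pt "0 0 0 0 0 0 255" --pt "0 0 0 0 0 0 255" --pt "0 0 0 0 0 0 255" --pt "0 0 0 0 0 0 255" --pt "0 0 0 0 0 0 255"

```text
time: 14.9
eef_pos: [650.2, -107.0, 30.7]
tcp_rot: [0.0, 0.999, -0.042, 0.002]
ft_force: [-1.0, -0.8, 7.5]
grip_width: 39.6
```

>>> carry_out --pt "0 0 -25 0 0 0 255" --pt "0 0 -45 0 0 0 255" --pt "0 0 -45 0 0 0 255" --pt "0 0 -25 0 0 0 255" --pt "0 0 0 0 0 0 255"

```text
time: 15.4
eef_pos: [651.3, -106.7, 174.5]
tcp_rot: [0.0, 0.999, -0.041, 0.004]
ft_force: [0.6, 0.2, -0.4]
grip_width: 39.7
```

Run:
```python
from h import *
plan([469.5,17,165],0.115,5)
```

```text
[-38.3, -21.6, 1.5, 0.02, -0.1, -2.27]
[-37.4, -23.1, 1.6, 0.02, -0.1, -2.27]
[-36.5, -24.6, 1.7, 0.02, -0.1, -2.27]
[-35.5, -26.0, 1.8, 0.02, -0.1, -2.27]
[-34.4, -27.4, 1.8, 0.02, -0.1, -2.27]
```

Gripped with the TCP 18.7 mm above the bottle's foot, so the placing height is about 23.7. Moving across.

>>> carry_out --pt "-38.1 -21.6 1.5 0 0 -2.27 255" --pt "-37.2 -23.1 1.6 0 0 -2.27 255" --pt "-36.3 -24.6 1.7 0 0 -2.27 255" --pt "-35.3 -26 1.8 0 0 -2.27 255" --pt "-34.2 -27.4 1.8 0 0 -2.27 255"

```text
time: 15.9
eef_pos: [465.8, 17.4, 159.2]
tcp_rot: [0.0, 0.998, 0.058, -0.0]
ft_force: [-0.2, 1.0, 0.2]
grip_width: 39.6
```

>>> carry_out --pt "0 0 40 0 0 0 255" --pt "0 0 40 0 0 0 255" --pt "0 0 40 0 0 0 255" --pt "0 0 0 0 0 0 255" --pt "0 0 0 0 0 0 255"

```text
time: 16.4
eef_pos: [467.3, 17.0, 40.2]
tcp_rot: [-0.0, 0.998, 0.058, -0.001]
ft_force: [0.9, 0.1, 0.0]
grip_width: 39.4
```

Run:
```python
from h import *
from cell import r
print(r.get_obs()['eef_pos'])
plan([468,17,24],0.115,1)
```

```text
[467.30771177  16.97898884  40.19903755]
[0.7, 0.1, 16.2, -0.05, 0.11, 0.04]
```

>>> carry_out --pt "0.8 0 10 0 0.1 0 255" --pt "0 0 4 0 0 0 255" --pt "0 0 0 0 0 0 255" --pt "0 0 0 0 0 0 255"

```text
time: 16.8
eef_pos: [469.0, 16.7, 26.5]
tcp_rot: [0.0, 0.998, 0.058, 0.001]
ft_force: [0.5, -0.5, -0.9]
grip_width: 39.2
```

>>> carry_out --pt "0 0 1.5 0 0 0 255" --pt "0 0 0 0 0 0 255" --pt "0 0 0 0 0 0 255"

```text
time: 17.1
eef_pos: [468.7, 16.7, 24.6]
tcp_rot: [-0.0, 0.998, 0.058, 0.001]
ft_force: [-0.4, 0.1, -0.1]
grip_width: 39.3
```

>>> carry_out --pt "0 0 1.2 0 0 0 255" --pt "0 0 0 0 0 0 255" --pt "0 0 0 0 0 0 255"

```text
time: 17.4
eef_pos: [468.8, 16.8, 23.8]
tcp_rot: [0.0, 0.998, 0.058, 0.001]
ft_force: [-1.7, -1.1, 6.2]
grip_width: 39.2
```

>>> carry_out --pt "0 0 -0.6 0 0 0 255" --pt "0 0 0 0 0 0 120" --pt "0 0 0 0 0 0 60" --pt "0 0 0 0 0 0 0" --pt "0 0 0 0 0 0 0"

```text
time: 17.9
eef_pos: [468.6, 16.7, 23.8]
tcp_rot: [-0.0, 0.998, 0.058, 0.001]
ft_force: [-0.1, 1.0, -0.2]
grip_width: 84.9
```

>>> carry_out --pt "0 0 -10 0 0 0 0" --pt "0 0 -40 0 0 0 0" --pt "0 0 -50 0 0 0 0" --pt "0 0 -50 0 0 0 0" --pt "0 0 0 0 0 0 0"

```text
time: 18.4
eef_pos: [472.2, 17.6, 181.3]
tcp_rot: [0.001, 0.998, 0.058, 0.007]
ft_force: [0.9, 0.8, -0.9]
grip_width: 85.3
```

Run:
```python
from h import *
plan([644,-175,150],-0.083,7)
```

```text
[21.1, 30.2, 4.8, 0.01, -0.11, 1.63]
[22.0, 29.6, 4.8, 0.01, -0.11, 1.63]
[22.8, 28.9, 4.7, 0.01, -0.11, 1.63]
[23.7, 28.3, 4.7, 0.01, -0.11, 1.63]
[24.5, 27.6, 4.6, 0.01, -0.11, 1.63]
[25.2, 26.9, 4.6, 0.01, -0.11, 1.63]
[26.0, 26.1, 4.5, 0.01, -0.11, 1.63]
```

>>> carry_out --pt "21.4 30.2 4.5 0 0 1.63 0" --pt "22.3 29.6 4.5 0 0 1.63 0" --pt "23.2 28.9 4.5 0 0 1.63 0" --pt "24.1 28.3 4.5 0 0 1.63 0" --pt "24.9 27.6 4.5 0 0 1.63 0"

```text
time: 18.9
eef_pos: [593.4, -122.2, 151.7]
tcp_rot: [-0.0, 1.0, -0.014, 0.001]
ft_force: [0.1, -0.1, 0.7]
grip_width: 85.5
```

>>> carry_out --pt "25.6 26.9 4.5 0 0 1.63 0" --pt "26.4 26.1 4.5 0 0 1.63 0" --pt "0 0 0 0 0 0 0" --pt "0 0 0 0 0 0 0"

```text
time: 19.3
eef_pos: [642.3, -176.5, 141.9]
tcp_rot: [-0.001, 0.999, -0.042, 0.0]
ft_force: [-0.2, 0.5, -0.2]
grip_width: 84.8
```

Run:
```python
from h import *
from cell import r,imaging
s=imaging.snapshot("wrist"); im=s["color"]; import pickle; pickle.dump(s,open("w8.pkl","wb"))
print(r.get_obs()['eef_pos'])
cv2.imwrite("pics/w8.png",im)
plan([644,-175,66],-0.083,2)
```

```text
[ 642.25953863 -175.2706084   142.57203098]
[0.8, -0.1, 38.3, -0.04, -0.03, -0.0]
[0.8, -0.2, 38.3, -0.04, -0.03, -0.0]
```

View pics/w8.png

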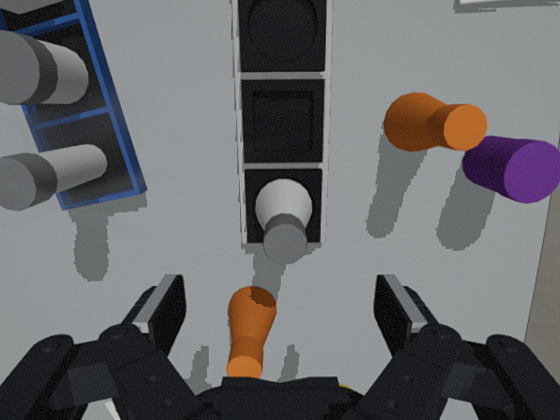

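The white cone's cap top is at (286,242). The orange look-alike stands at (250,310), lower than the gripper's body will be. Checking the positions.

Run:
```python
from h import *; import pickle
s=pickle.load(open("w8.pkl","rb"))
print(ray(s,[(286,242)],98).round(1),ray(s,[(284,203)],16).round(1),"orange",ray(s,[(252,308)],4).round(0))
```

```text
[[ 646.2 -174.8   98. ]] [[ 646.3 -173.3   16. ]] orange [[ 606. -281.    4.]]
```

>>> carry_out --pt "2.5 0 40 0 0 0 0" --pt "0 0 36 0 0 0 0" --pt "0 0 0 0 0 0 0" --pt "0 0 0 0 0 0 0"

```text
time: 19.75
eef_pos: [644.8, -175.3, 67.6]
tcp_rot: [-0.0, 0.999, -0.041, 0.001]
ft_force: [0.8, 1.0, -0.0]
grip_width: 85.4
```

>>> carry_out --pt "0 0 0 0 0 0 255" --pt "0 0 0 0 0 0 255" --pt "0 0 0 0 0 0 255" --pt "0 0 0 0 0 0 255" --pt "0 0 0 0 0 0 255"

```text
time: 20.25
eef_pos: [645.6, -176.4, 67.7]
tcp_rot: [0.0, 0.999, -0.042, 0.002]
ft_force: [-1.1, 0.2, 4.5]
grip_width: 26.4
```

>>> carry_out --pt "0 0 -25 0 0 0 255" --pt "0 0 -45 0 0 0 255" --pt "0 0 -45 0 0 0 255" --pt "0 0 0 0 0 0 255" --pt "0 0 0 0 0 0 255"

```text
time: 20.75
eef_pos: [645.4, -176.3, 182.8]
tcp_rot: [0.0, 0.999, -0.042, 0.002]
ft_force: [0.2, 0.2, -3.2]
grip_width: 26.9
```

Run:
```python
from h import *
from cell import r,imaging
s=imaging.snapshot("wrist");cv2.imwrite("pics/w9.png",s["color"])
plan([460.5,87,185],0.115,8)
```

```text
[-25.7, -30.9, -0.5, -0.0, -0.0, -1.42]
[-24.9, -31.5, -0.5, -0.0, -0.0, -1.42]
[-24.1, -32.1, -0.5, -0.0, -0.0, -1.42]
[-23.3, -32.7, -0.5, -0.0, -0.0, -1.42]
[-22.5, -33.3, -0.5, -0.0, -0.0, -1.42]
[-21.6, -33.8, -0.5, -0.0, -0.0, -1.42]
[-20.8, -34.3, -0.5, -0.0, -0.0, -1.42]
[-19.9, -34.9, -0.5, -0.0, -0.0, -1.42]
```

View pics/w9.png

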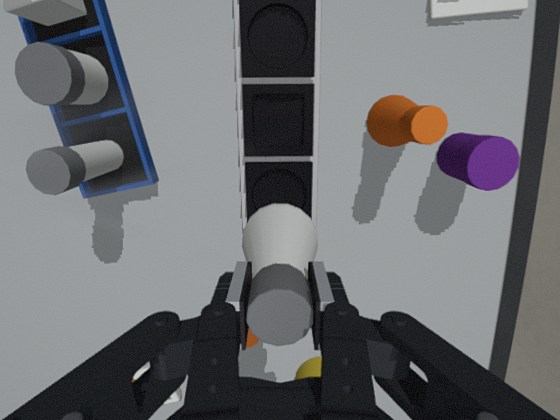

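The cone is held upright, with its cap between the pads at (280,300). Moving it to the compartment nearest the tray's loop.

>>> carry_out --pt "-25.7 -30.9 -0.5 0 0 -1.42 255" --pt "-24.9 -31.5 -0.5 0 0 -1.42 255" --pt "-24.1 -32.1 -0.5 0 0 -1.42 255" --pt "-23.3 -32.7 -0.5 0 0 -1.42 255" --pt "-22.5 -33.3 -0.5 0 0 -1.42 255"

```text
time: 21.3
eef_pos: [527.5, -10.7, 181.8]
tcp_rot: [-0.0, 1.0, 0.02, -0.001]
ft_force: [0.1, 0.9, -0.2]
grip_width: 27.0
```

>>> carry_out --pt "-21.6 -33.8 -0.5 0 0 -1.42 255" --pt "-20.8 -34.3 -0.5 0 0 -1.42 255" --pt "-19.9 -34.9 -0.5 0 0 -1.42 255" --pt "0 0 0 0 0 0 255" --pt "0 0 0 0 0 0 255"

```text
time: 21.8
eef_pos: [459.8, 87.2, 184.2]
tcp_rot: [0.0, 0.998, 0.058, -0.0]
ft_force: [-0.5, -0.5, -0.6]
grip_width: 26.9
```

>>> carry_out --pt "0 0 40 0 0 0 255" --pt "0 0 40 0 0 0 255" --pt "0 0 25 0 0 0 255" --pt "0 0 0 0 0 0 255" --pt "0 0 0 0 0 0 255"

```text
time: 22.3
eef_pos: [461.2, 86.4, 80.1]
tcp_rot: [-0.0, 0.998, 0.056, -0.0]
ft_force: [-0.1, -0.6, -0.6]
grip_width: 26.8
```

Run:
```python
from h import *
from cell import r
print(r.get_obs()['eef_pos'])
plan([460.5,87,61],0.115,1)
```

```text
[461.16993429  86.42106169  80.11826321]
[-0.6, -0.6, 19.1, -0.04, 0.02, -0.12]
```

>>> carry_out --pt "0 0 12 0 0 0 255" --pt "0 0 5 0 0 0 255" --pt "0 0 0 0 0 0 255" --pt "0 0 0 0 0 0 255"

```text
time: 22.7
eef_pos: [461.4, 87.1, 63.7]
tcp_rot: [-0.0, 0.998, 0.057, 0.001]
ft_force: [-0.4, -0.4, -0.4]
grip_width: 27.0
```

>>> carry_out --pt "0 0 1.5 0 0 0 255" --pt "0 0 0 0 0 0 255" --pt "0 0 0 0 0 0 255"

```text
time: 23.0
eef_pos: [461.3, 87.1, 62.0]
tcp_rot: [-0.0, 0.998, 0.057, 0.001]
ft_force: [0.6, 0.1, -1.4]
grip_width: 26.5
```

>>> carry_out --pt "0 0 1.4 0 0 0 255" --pt "0 0 0 0 0 0 255" --pt "0 0 0 0 0 0 255"

```text
time: 23.3
eef_pos: [461.5, 87.2, 60.6]
tcp_rot: [-0.0, 0.998, 0.057, 0.001]
ft_force: [0.3, -0.5, 0.4]
grip_width: 26.9
```

>>> carry_out --pt "0 0 0.7 0 0 0 255" --pt "0 0 0 0 0 0 255" --pt "0 0 0 0 0 0 255"

```text
time: 23.6
eef_pos: [461.6, 87.2, 60.5]
tcp_rot: [0.0, 0.998, 0.057, 0.001]
ft_force: [-2.8, -0.0, 9.1]
grip_width: 27.0
```

The cone's foot is on the floor. Ease off, release and withdraw.

>>> carry_out --pt "0 0 -0.8 0 0 0 255" --pt "0 0 0 0 0 0 120" --pt "0 0 0 0 0 0 60" --pt "0 0 0 0 0 0 0" --pt "0 0 0 0 0 0 0"

```text
time: 24.1
eef_pos: [461.2, 87.1, 60.5]
tcp_rot: [-0.0, 0.998, 0.057, 0.001]
ft_force: [0.4, -0.6, -0.3]
grip_width: 83.0
```

>>> carry_out --pt "0 0 -10 0 0 0 0" --pt "0 0 -40 0 0 0 0" --pt "0 0 -50 0 0 0 0" --pt "0 0 -40 0 0 0 0" --pt "0 0 0 0 0 0 0"

```text
time: 24.6
eef_pos: [464.0, 88.4, 207.0]
tcp_rot: [0.0, 0.998, 0.057, 0.006]
ft_force: [0.3, -0.4, -0.6]
grip_width: 85.4
```

Run:
```python
from h import *
from cell import r,imaging
print(r.get_obs()['eef_pos'],r.get_obs()['time'])
a=imaging.snapshot("scene")["color"][120:300,110:370]; w=imaging.snapshot("wrist")["color"]
a=cv2.resize(a,(520,360),interpolation=cv2.INTER_CUBIC); w=cv2.resize(w,(280,210))
cv2.imwrite("pics/end.png",np.hstack([a,cv2.copyMakeBorder(w,0,150,0,0,0)]))
```

```text
[463.9550955   88.35361724 206.95426367] 24.6
```

View pics/end.png

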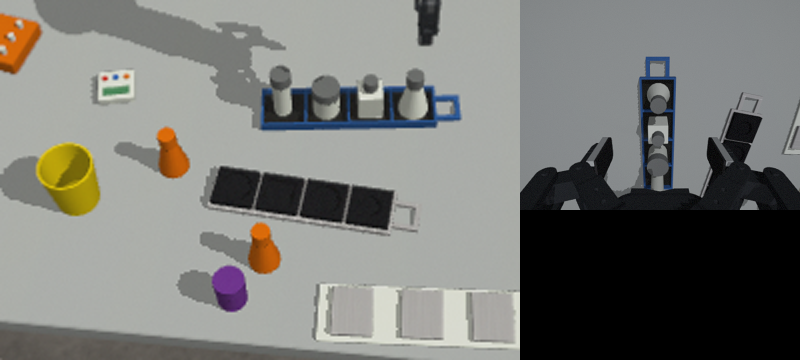

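All four stand upright in the tray. From the loop at (447,107) they are cone (413,95), square (370,97), jar (326,97) and tube (282,92). The rack is empty and the bystanders look undisturbed, so I hand in.

```bash
python3 -c "
from cell import ticket
print(ticket.sign_off())"
```

```text
the job is handed in; nothing more can be done
None
```

All four containers are in the blue tray in reverse order, one per compartment. From the compartment farthest from the tray's loop to the nearest they are tube, jar, square bottle and conical bottle. I handed the job in at about 24.6 s on the robot's clock.

- **Setting down:** Each container was lowered until the wrist force showed it touching the floor, at the height I expected to within 1 mm. I then eased off and released. The highest force I read was about 26 N on the tube; the others were 6–10 N.
- **Last check:** The final picture shows all four upright in their compartments, the rack empty and the gripper clear above. The yellow pot, timer, orange cones and purple jar look undisturbed by eye. The tip box was outside the final crop, so I did not check it; the arm did not go near it.
- **Disagreement:** My position estimates for the jar and cone differed by about 3–6 mm in y between views. This is well within the compartments' room.

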